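# Set and clamp the rotary specimen stage

### The job

With a fingertip push the upright post on the round black stage dial until the dial's white index mark lines up exactly with the one long line on the scale around it, then push the clamp lever's knob all the way round against its stop pin to lock the stage. Only push: do not lift the dial or pick anything up, and leave the bottles, dishes and other things on the bench where they are.

Things in the scene. Friction and masses are not known exactly. Their poses are not given: they have to be found in the camera images.
- dial_centre (a point): centre of the dial, on its upper face, 40 mm above the bench; the dial turns about the vertical axis through it. The dial is a flat black disc, 172 mm diameter, in an aluminium scale ring of 250 mm outer diameter whose top is 2 mm below the dial's face, on a white base plate 270 x 310 mm, 20 mm thick, fixed to the bench. A glass slide under two low clips (under 3 mm high) lies across the dial's middle. The dial rests loose on its spindle: it can be lifted, but must not be.
- index_mark (a point): outer end of the dial's index mark, a white radial line 40 mm long and 5 mm wide, at the dial's rim; the point is 87 mm from the dial's axis, level with its face, and turns with the dial
- target_line (a point): inner end of the target line: the one long (34 mm), broad (5 mm) line on the scale ring, among short lines (11 mm long, 2.5 mm wide) every 15 degrees, four on each side of it; the point is 87 mm from the dial's axis, at the height of the dial's face, and coincides with index_mark when lined up. It does not move, and lies counter-clockwise (seen from above) of the index mark at the start.
- dial_post (a point): half-way up the finger post of the dial: an upright steel pin, 12 mm diameter, 30 mm tall above the dial's face, 66 mm from the axis on the side opposite the index mark; the point is 15 mm above the face. About 1.3 N sideways on it turns the dial, either way; the dial stays where it is left.
- dial (a joint): angle of the dial about the vertical axis, rad, growing counter-clockwise seen from above, from -1.6 to 1.6; 0 when the index mark points along the base plate's own x axis (not the value to aim at: that depends on where the target line is)
- dial_lift (a joint): how far the dial is lifted off its seat, m; 0 at rest
- lever_pivot (a point): on the vertical axis of the clamp lever, which stands on the base plate at the side of the scale ring; 30 mm above the bench
- lever_knob (a point): half-way up the black upright knob at the clamp lever's free end: 14 mm diameter, standing 34 mm up from the lever arm, of which 30 mm is free above the arm; the point is 49 mm above the bench and 60 mm from the pivot axis. The steel arm is 12 mm wide, its top 32 mm above the bench.
- lock_lever (a joint): angle of the clamp lever, rad: about 0 to 0.12 at the start (open), 0.908 when locked against its stop pin (an 8 mm steel pin beside the arm, 25 mm from the pivot). It grows counter-clockwise seen from above; about 1 N at the knob moves it and it stays where it is left.
- dropper_bottle: small amber glass dropper bottle with black cap, 30 mm diameter, 70 mm tall, near the stage; origin at the centre of its underside
- oil_bottle: amber glass oil bottle with white cap, 36 mm diameter, 65 mm tall, near the stage; origin at the centre of its underside
- petri_dish: closed clear petri dish, 90 mm diameter, 16 mm tall, beyond the stage; origin at the centre of its underside
- slide_box: grey slide box, 170 x 85 x 34 mm; origin at the centre of its underside
- tally_counter: aluminium tally counter, 55 x 45 x 35 mm with a push button 11 mm higher; origin at the centre of its underside
- beaker: glass beaker, 70 mm diameter, 90 mm tall; origin at the centre of its underside
- wash_bottle: white wash bottle, 66 mm diameter, 150 mm tall; origin at the centre of its underside

How it is judged:
By the outcome, as a careful person would: the job done as asked, in the order asked, and still so for the second after the job is handed in, with the robot touching nothing.
It also fails if it takes over 58 s, if anything falls off the work surface, if the arm or the gripper's body presses on something with over 40 N, if the wrist force passes 120 N, or if a joint passes its speed limit or range.

### The arm

A 6-joint arm with a two-finger parallel gripper is mounted at the origin on the work surface. World frame = base frame: x ahead of the robot, y to its left, z up, the work surface at z = 0. Lengths are in m, angles in rad, forces in N, time in s.
With the tool pointing down it reaches from about 0.35 to 0.95 m from the base axis. Payload 17.4 kg.
Tool frame: the origin (TCP) lies on the centre line of the jaws, within the pads' length; the fingertips stand ctrl.tip_extent ahead of it and the grasp point (between the pads) is the TCP (ctrl.tip_extent is the distance from the TCP to the fingertips, in m); x points along the fingers, y is the direction in which the jaws open and shut, and the axes are right-handed (so a half turn about x gives the same grasp; the last joint's range is limited). The gripper opens to 93 mm and grips with 3 to 60 N. Pads are 15 mm wide; open, the fingers measure 128 mm over their backs; the gripper's body (75 mm by 188 mm) begins 65 mm behind the grasp point.
Start: joints at [1.132, 0.116, 1.442, -0, 1.584, -0.038], TCP at [0.263, 0.622, 0.2] pointing down, gripper open.
Joint ranges: [-2.83, 2.83], [-0.83, 2.19], [0.07, 2.5], [-1.14, 4.28], [0.01, 3], [-2.97, 2.97]. Speed limits (rad/s): [1.89, 1.89, 2.22, 3.14, 3.14, 3.14].

### API

Orientations are given as a unit quaternion [x, y, z, w].
In Python, from plant import ctrl, eyes, finder gives the robot as it stands.
- The arm moves only by the tool arm_command, never from a script. Its argument "increments" is one flat list of numbers, 5 for each row, row after row: the closure, from 0 (fully open) to 1 (shut), then the shift along the tool's x, y, z in mm, then the turn about the tool's x in rad. A call has 1 to 12 rows; each row is the pose to reach, as a shift and turn from the pose measured when the call began, along the tool's axes at that moment; what a row does not reach only later rows make up. A row lasts 1/8 s, in which the tool goes at most 62.5 mm and 10.7 degrees, less where a joint would pass 70% of its speed; a pose out of reach is approached as far as the arm can. A call with a gripper value outside its range is refused whole. The fingers move at their own pace and stop on an object; "grip_force" is the grip in N (left out, the last holds). Time passes only in rows, so rows that repeat a pose let the fingers close. It gives the time, the measured TCP pose, the force and the opening at its end, in the units of the state.
- ctrl.read_state(): the state, without advancing time (a new reading comes with each control period).
- eyes.grab_frame(name): name is "scene" or "top" or "wrist"; returns a dict with "pixels" (400x640x3 uint8, red, green, blue), "depth" (400x640 float32, m along the optical axis (not along the pixel's ray), 0 where there is no reading), "fx", "fy", "cx", "cy" (pixels), "pose" (4x4, takes a point from camera to world coordinates). Camera axes: x right, y down, z forward; pixel columns grow to the right and rows downward; lengths in m; the calibration is good to about 2 mm. The wrist camera is an equidistant fisheye: a pixel r from the principal point sees the ray r / f radians off the axis. A picture is of the moment at which its call begins.
- ctrl.close_job(): hands the job in, once; it reports no verdict.
Trained networks look in a picture, given as the dict that the camera call returned (one of the last four; its "shot" number tells which), for a name from the list of things; names that differ only in an ending like _2 or _b are one class to them, and where a whole thing is asked for, a point or a joint stands for the part that bears it (a point fixed in the world has none). Each returns a list of dicts, best first, with "confidence" (0 to 1); they miss things now and then, are a little off and sometimes report something else, mostly with a low value. They report only what shows in the picture. A call takes as long as a camera call.
- finder.look_for(picture, query): "xy" ([column, row] in pixels, amid what is visible of it).
- finder.regions_of(picture, query): "pixels" (400x640 bool, what is visible of it) and "xy" ([column, row] in pixels, amid what is visible of it).
- finder.landmark_of(picture, query): "xy" ([column, row] in pixels: a listed point, or the origin of a listed thing).
The state is a dict: "clock": time; "q": joint angles; "dq": joint speeds; "effort": joint torques, N m; "position": TCP position; "tcp_rot": TCP orientation; "wrist_force": force on the tool from outside, world axes, zero at the start; "ft_torque": the same for the moment, N m; "opening": opening from 0.0 (shut) to 1.0 (fully open).
Only numpy, scipy, OpenCV 4.12 (cv2) and the standard library are available. Lean on these libraries where they do the work, as an engineer would, in place of code of your own. Each camera call takes 0.05 s, during which the arm holds its last target.

## Working session

There is one attempt and no reset: what is moved stays moved. The work goes in short steps, Python scripts to look and compute and a tool call to move; the robot and the scene stay as the last step left them, time stands still between calls to the robot, and variables do not carry over. Pictures are saved under pics/ and viewed, and the job is handed in when it is done.

Besides the shell and the picture viewer there is one more tool, called after "Call:" in YAML: its name, and indented under it one key for each argument. arm_command: Moves the arm, as the interface text tells. Its arguments: {"type":"object","properties":{"increments":{"type":"array"},"grip_force":{"type":"number"}},"required":["increments"]}

```bash
mkdir -p pics; ls
cat > h.py <<'E'
import numpy as np, cv2
from plant import ctrl, eyes, finder
def save(f,n,crop=None,s=1):
    im=f["pixels"][:,:,::-1]
    if crop: a,b,c,d=crop; im=im[b:d,a:c]
    if s!=1: im=cv2.resize(im,None,fx=s,fy=s,interpolation=cv2.INTER_CUBIC)
    cv2.imwrite("pics/"+n,im)
def toz(f,xy,z):
    d=np.array([(xy[0]-f["cx"])/f["fx"],(xy[1]-f["cy"])/f["fy"],1.0])
    P=np.array(f["pose"]); r=P[:3,:3]@d; o=P[:3,3]
    return o+r*(z-o[2])/r[2]
def proj(f,p):
    P=np.array(f["pose"]); c=P[:3,:3].T@(np.array(p)-P[:3,3])
    return np.array([f["cx"]+f["fx"]*c[0]/c[2],f["cy"]+f["fy"]*c[1]/c[2]])
E
python3 - <<'E'
from h import *
s=ctrl.read_state(); print(s["clock"],s["position"],s["tcp_rot"],s["opening"],ctrl.tip_extent)
for n in ["top","scene"]:
    f=eyes.grab_frame(n); save(f,n+"0.png"); print(n,f["fx"],np.array(f["pose"]).round(3).tolist())
    for q,z in [("dial_centre",.04),("index_mark",.04),("target_line",.04),("dial_post",.055),("lever_pivot",.03),("lever_knob",.049),("dropper_bottle",0),("oil_bottle",0),("petri_dish",0),("slide_box",0),("tally_counter",0),("beaker",0),("wash_bottle",0)]:
        r=finder.landmark_of(f,q)
        for k in r[:2]: print(q,np.round(k["xy"],1),round(k["confidence"],2),toz(f,k["xy"],z).round(4))
E
```

```text
pics
0.0 [0.26326282 0.62130552 0.19969973] [ 0.14036766  0.69305421 -0.14116821  0.6928523 ] 0.9992289605650232 0.019
top 501.73857645711394 [[0.006, -0.991, 0.134, 0.343], [-1.0, -0.005, 0.001, -0.019], [-0.0, -0.134, -0.991, 1.611], [0.0, 0.0, 0.0, 1.0]]
dial_centre [298.3 207.2] 0.84 [0.5573 0.0731 0.04  ]
index_mark [320.3 194.1] 0.97 [0.5997 0.0039 0.04  ]
target_line [290.7 182.6] 0.79 [0.6362 0.0983 0.04  ]
dial_post [274.7 212.6] 0.77 [0.5379 0.1458 0.055 ]
lever_pivot [339.3 221.2] 0.92 [ 0.5146 -0.0568  0.03  ]
lever_knob [184.8 266.9] 0.53 [0.3678 0.4212 0.049 ]
dropper_bottle [248.5 183.1] 0.62 [0.6413 0.239  0.    ]
petri_dish [309. 148.] 0.77 [0.7598 0.0428 0.    ]
slide_box [187.1 265.5] 0.88 [0.373  0.4279 0.    ]
tally_counter [459.1 245.9] 0.71 [ 0.4403 -0.442   0.    ]
beaker [458.9 197.3] 0.89 [ 0.5982 -0.4461  0.    ]
wash_bottle [187.9 193. ] 0.59 [0.6074 0.4353 0.    ]
scene 486.8585010879535 [[-0.618, 0.534, -0.577, 1.291], [0.786, 0.436, -0.438, 0.54], [0.018, -0.724, -0.689, 0.923], [0.0, 0.0, 0.0, 1.0]]
dial_centre [348.1 217.2] 0.63 [0.5596 0.083  0.04  ]
[... 172 characters left out ...]
19.4 211.3] 0.7 [0.6009 0.0227 0.055 ]
lever_pivot [314.7 184.8] 0.75 [ 0.5086 -0.0651  0.03  ]
lever_pivot [461.5 311.1] 0.42 [0.6261 0.4311 0.03  ]
lever_knob [320.9 169.4] 0.46 [ 0.4644 -0.0785  0.049 ]
dropper_bottle [379.7 277. ] 0.66 [0.6391 0.2343 0.    ]
oil_bottle [263.  225.1] 0.73 [ 0.6891 -0.0923  0.    ]
petri_dish [500.6 248.8] 0.68 [0.375  0.4223 0.    ]
petri_dish [286.1 268.8] 0.57 [0.7592 0.0473 0.    ]
slide_box [503.4 248.7] 0.79 [0.3702 0.4276 0.    ]
tally_counter [320.2 169.6] 0.67 [ 0.4201 -0.1142  0.    ]
tally_counter [235.2 131. ] 0.66 [ 0.4423 -0.4414  0.    ]
beaker [198.6 156.6] 0.63 [ 0.6039 -0.433   0.    ]
wash_bottle [464.1 312.4] 0.95 [0.6032 0.4334 0.    ]
```

Run:
```python
from h import *
f=eyes.grab_frame("top"); save(f,"t1.png",(230,120,390,280),4)
f=eyes.grab_frame("scene"); save(f,"s1.png",(230,120,430,300),4)
```

```text
(no output)
```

View pics/t1.png

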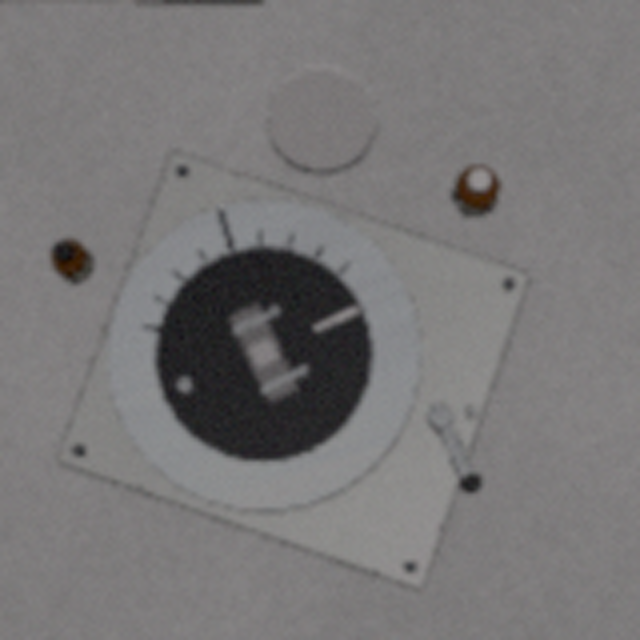

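View pics/s1.png

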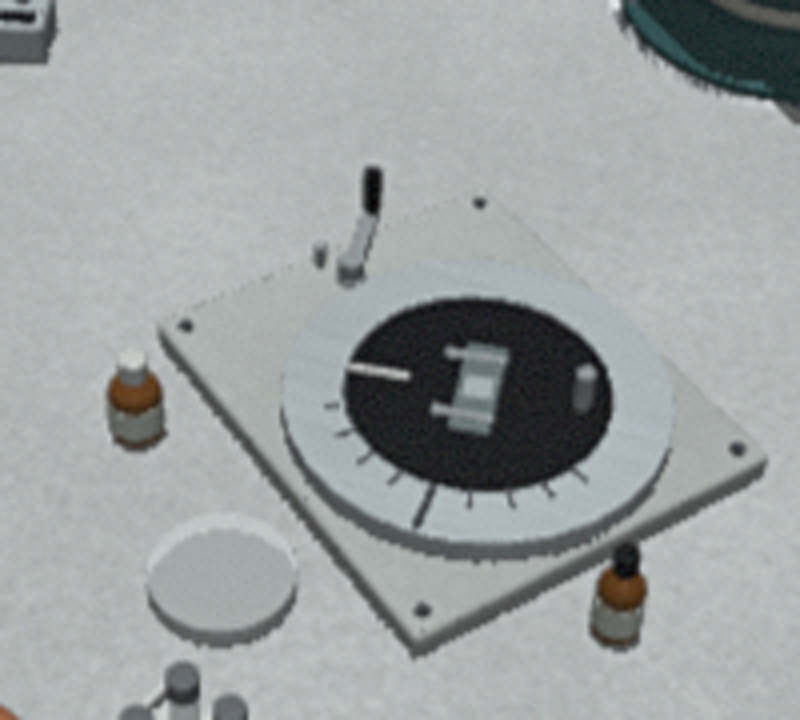

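The top view shows the dial centre at about (296,208), the post at (276,216), the index's outer end at (319,198) and the long line's inner end at (288,182). The lever pivot is at (340,223), the knob at (347,240) and the stop pin at (347,222). Next I'll fit these precisely.

```bash
cat >> h.py <<'E'
def warp(f,c,z,half=.16,res=.0005):
    n=int(2*half/res); # image: col = -y , row = -x (x up,y left)
    w=lambda x,y:proj(f,[x,y,z])
    src=np.float32([[0,0],[n,0],[n,n],[0,n]])
    pts=np.float32([w(c[0]+half,c[1]+half),w(c[0]+half,c[1]-half),w(c[0]-half,c[1]-half),w(c[0]-half,c[1]+half)])
    H=cv2.getPerspectiveTransform(pts,src)
    return cv2.warpPerspective(f["pixels"],H,(n,n),flags=cv2.INTER_CUBIC)
def circ(p):
    A=np.c_[2*p,np.ones(len(p))]; s=np.linalg.lstsq(A,(p**2).sum(1),rcond=None)[0]
    return s[:2],np.sqrt(s[2]+s[0]**2+s[1]**2)
def dialfit(f,guess=(.5575,.073)):
    W=warp(f,guess,.04); g=cv2.GaussianBlur(cv2.cvtColor(W,cv2.COLOR_RGB2GRAY),(0,0),2).astype(float)
    c=np.array(guess)
    for it in range(4):
        P=[]
        for a in np.radians(np.arange(0,360,3)):
            rr=np.arange(.076,.097,.0005); 
            x=c[0]+rr*np.cos(a); y=c[1]+rr*np.sin(a)
            col=(guess[1]+.16-y)/.0005; row=(guess[0]+.16-x)/.0005
            v=cv2.remap(g.astype(np.float32),col.astype(np.float32)[None],row.astype(np.float32)[None],1)[0]
            d=np.diff(v); k=d.argmax()
            if d[k]>.5*1: P.append((c[0]+(rr[k]+.00025)*np.cos(a),c[1]+(rr[k]+.00025)*np.sin(a)))
        P=np.array(P); c0,r=circ(P)
        for _ in range(3):
            e=abs(np.hypot(*(P-c0).T)-r); m=e<.003; c0,r=circ(P[m])
        c=c0
    A=np.radians(np.arange(-180,180,.25)); 
    def prof(r0,r1,A=A):
        rr=np.arange(r0,r1,.001); a,q=np.meshgrid(A,rr)
        col=(guess[1]+.16-c[1]-q*np.sin(a))/.0005; row=(guess[0]+.16-c[0]-q*np.cos(a))/.0005
        return cv2.remap(g.astype(np.float32),col.astype(np.float32),row.astype(np.float32),1).mean(0)
    pi=prof(.055,.080); po=prof(.103,.117)
    def peak(p,sgn):
        p=sgn*(p-np.median(p)); k=p.argmax(); n=len(p)
        i=np.arange(k-20,k+21); w=np.clip(p[i%n]-.4*p[k],0,None); return -180+.25*(w*i).sum()/w.sum()
    return c,r,peak(pi,1),peak(po,-1),W,pi,po
E
python3 - <<'E'
from h import *
for n in ["top","scene"]:
    f=eyes.grab_frame(n); c,r,ai,at,W,pi,po=dialfit(f); print(n,c,r,ai,at,at-ai)
    cv2.imwrite(f"pics/w_{n}.png",W[:,:,::-1])
s=ctrl.read_state(); from scipy.spatial.transform import Rotation as R
print(R.from_quat(s["tcp_rot"]).as_matrix().round(3))
E
```

```text
top [0.55478647 0.0818143 ] 0.0845964989206209 -63.68369485247325 17.649721483287294 81.33341633576055
scene [0.55746372 0.08434353] 0.08511017468644196 -65.83277842245892 17.740544510717427 83.57332293317634
[[-0.     0.39   0.921]
 [-0.     0.921 -0.39 ]
 [-1.    -0.    -0.   ]]
```

Run:
```python
import cv2,numpy as np
a=cv2.imread("pics/w_top.png");b=cv2.imread("pics/w_scene.png")
cv2.imwrite("pics/w.png",cv2.resize(np.hstack([a,b]),None,fx=.62,fy=.62,interpolation=cv2.INTER_AREA))
```

```text
(no output)
```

View pics/w.png

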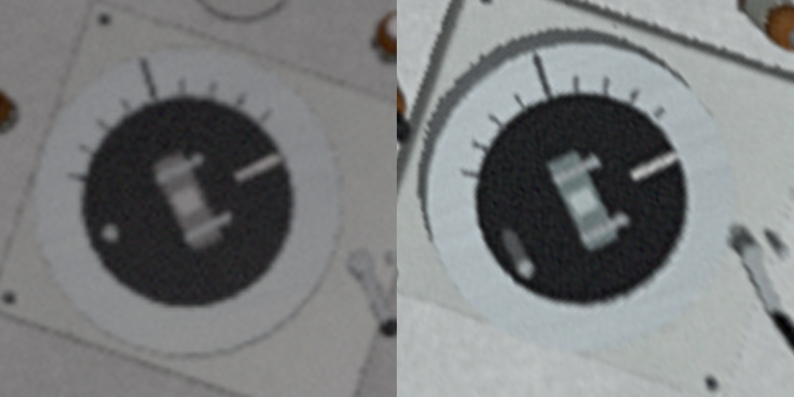

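Call:
arm_command:
  increments: [1,0,-52,75,0.18,1,0,-104,150,0.36,1,0,-157,226,0.54,1,0,-209,301,0.72,1,0,-240,345,0.9,1,0,-270,390,1.08,1,0,-290,420,1.26,1,0,-314,452,1.44,1,0,-314,452,1.62,1,0,-314,452,1.8,1,0,-314,452,1.98,1,0,-314,452,2.16]
  grip_force: 20

```text
clock: 3.1
position: [0.5571, 0.1558, 0.2005]
tcp_rot: [0.678, 0.2, -0.678, 0.2]
wrist_force: [-0.7, 0.5, -0.5]
opening: 0.003
```

```bash
cat >> h.py <<'E'
from scipy.spatial.transform import Rotation as Rot
def st():
    s=ctrl.read_state(); M=Rot.from_quat(s["tcp_rot"]).as_matrix()
    print("t",s["clock"],"p",np.round(s["position"],4),"zang",np.degrees(np.arctan2(M[1,2],M[0,2])).round(2),"tilt",M[:,0].round(3),"F",np.round(s["wrist_force"],2),"op",round(s["opening"],3),"q6",round(s["q"][5],2))
    return s,M
E
python3 - <<'E'
from h import *
s,M=st()
f=eyes.grab_frame("wrist"); save(f,"wr1.png"); print(f["fx"],f["cx"],f["cy"],np.array(f["pose"]).round(3).tolist())
E
```

```text
t 3.1 p [0.5571 0.1558 0.2005] zang -147.09 tilt [ 0.  0. -1.] F [-0.7   0.48 -0.46] op 0.003 q6 1.22
309.70691628693146 319.76798647868617 197.19511775093775 [[0.543, -0.807, -0.232, 0.622], [-0.839, -0.523, -0.149, 0.196], [-0.001, 0.276, -0.961, 0.385], [0.0, 0.0, 0.0, 1.0]]
```

View pics/wr1.png

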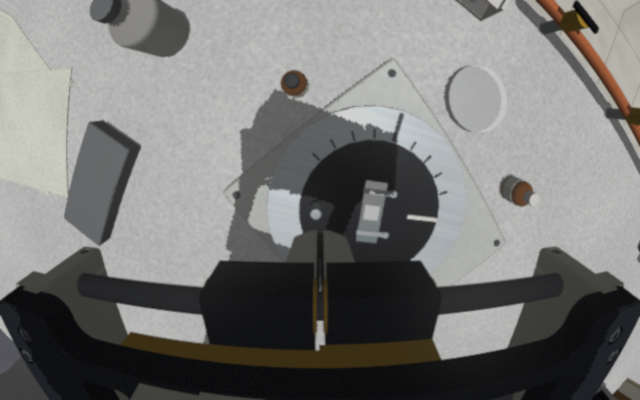

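The wrist view has the post at (316,213), straight ahead of the closed fingers. The long line is at (400,125) and the index mark at (422,217). I'll refine the fit with the fisheye model.

```bash
cat >> h.py <<'E'
def projw(f,p):
    P=np.array(f["pose"]); p=np.asarray(p,float).reshape(-1,3); c=(p-P[:3,3])@P[:3,:3]
    rho=np.hypot(c[:,0],c[:,1]); th=np.arctan2(rho,c[:,2]); k=th/np.maximum(rho,1e-9)
    return np.c_[f["cx"]+f["fx"]*k*c[:,0],f["cy"]+f["fy"]*k*c[:,1]]
def wwarp(f,c,z,half=.16,res=.0005):
    n=int(2*half/res); r,cc=np.mgrid[0:n,0:n]
    p=np.c_[(c[0]+half-r*res).ravel(),(c[1]+half-cc*res).ravel(),np.full(n*n,z)]
    u=projw(f,p).reshape(n,n,2).astype(np.float32)
    return cv2.remap(f["pixels"],u[...,0],u[...,1],cv2.INTER_CUBIC)
def toze(f,xy,z):
    d=(np.array(xy)-[f["cx"],f["cy"]])/[f["fx"],f["fy"]]; th=np.hypot(*d)
    v=np.r_[np.sin(th)*d/th,np.cos(th)]; P=np.array(f["pose"]); r=P[:3,:3]@v; o=P[:3,3]
    return o+r*(z-o[2])/r[2]
E
sed -i 's/    W=warp(f,guess,.04);/    W=(wwarp if abs(f["fx"]-309.7)<5 else warp)(f,guess,.04);/' h.py
python3 - <<'E'
from h import *
f=eyes.grab_frame("wrist")
c,r,ai,at,W,pi,po=dialfit(f,(.5565,.083)); print(c,r,ai,at,at-ai)
cv2.imwrite("pics/ww.png",W[:,:,::-1])
for q,z in [("dial_centre",.04),("index_mark",.04),("target_line",.04),("dial_post",.055)]:
    for k in finder.landmark_of(f,q)[:1]: print(q,np.round(k["xy"],1),round(k["confidence"],2),toze(f,k["xy"],z).round(4))
E
```

```text
[0.55558112 0.08205847] 0.0853338477285277 -64.18634521795049 -157.9994795428006 -93.81313432485011
dial_centre [371.1 212.7] 0.59 [0.5546 0.0814 0.04  ]
index_mark [373. 216.] 0.68 [0.5524 0.077  0.04  ]
target_line [392.1 145.4] 0.92 [0.6337 0.1065 0.04  ]
dial_post [315.8 207.6] 0.75 [0.5292 0.1426 0.055 ]
```

View pics/ww.png

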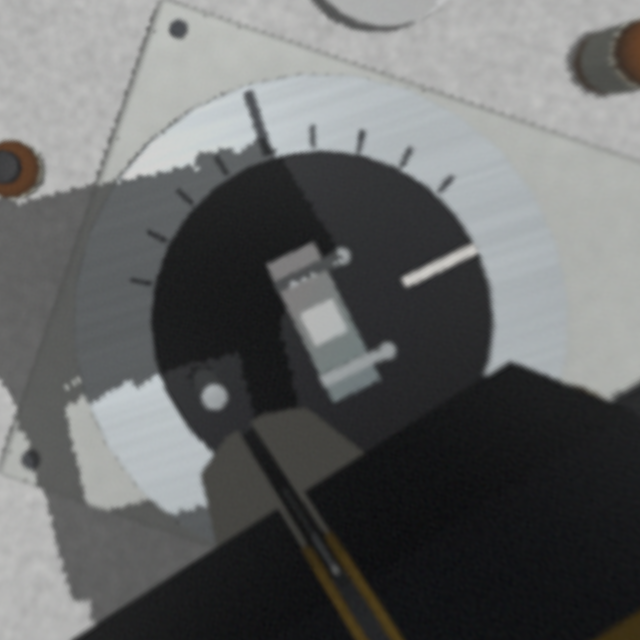

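Call:
arm_command:
  increments: [1,45,0,0,0.08,1,90,0,0,0.14,1,120,0,0,0.14,1,131,0,0,0.14,1,131,0,0,0.14]

```text
clock: 4.03
position: [0.5571, 0.1561, 0.0697]
tcp_rot: [-0.69, -0.156, 0.69, -0.156]
wrist_force: [0.2, 0.7, 0.3]
opening: 0.002
```

```bash
cat >> h.py <<'E'
def arc(c,phis,extra=0,ztgt=None):
    """rows for rotating tool rigidly about vertical axis at c by phis (rad CCW); mm"""
    s,M=st(); p=np.array(s["position"]); v=p[:2]-c
    rel=M[:2,:].T@(-v) ; print("centre in tool axes mm",(rel*1000).round(1))
    for ph in phis:
        C,S=np.cos(ph),np.sin(ph); d=np.array([[C,-S],[S,C]])@v-v
        w=M.T@np.r_[d,(ztgt-p[2]) if ztgt else 0]; print(round(ph,3),(w*1000).round(1),"turn",round(-ph,3))
E
python3 - <<'E'
from h import *
c=np.array([.5556,.0822])
arc(c,np.arange(.1,1.7,.1))
f=eyes.grab_frame("wrist"); save(f,"wr2.png")
E
```

```text
t 4.025 p [0.5571 0.1561 0.0697] zang -154.47 tilt [-0. -0. -1.] F [0.21 0.66 0.29] op 0.002 q6 1.35
centre in tool axes mm [ 0.  66.1 33.2]
0.1 [ 0.  -3.   6.8] turn -0.1
0.2 [ 0.  -5.3 13.8] turn -0.2
0.3 [ 0.  -6.9 21. ] turn -0.3
0.4 [ 0.  -7.7 28.3] turn -0.4
0.5 [ 0.  -7.8 35.7] turn -0.5
0.6 [ 0.  -7.2 43.1] turn -0.6
0.7 [ 0.  -5.9 50.4] turn -0.7
0.8 [ 0.  -3.8 57.5] turn -0.8
0.9 [ 0.  -1.  64.3] turn -0.9
1.0 [ 0.   2.4 70.9] turn -1.0
1.1 [ 0.   6.5 77. ] turn -1.1
1.2 [ 0.  11.2 82.7] turn -1.2
1.3 [ 0.  16.4 88. ] turn -1.3
1.4 [ 0.  22.1 92.7] turn -1.4
1.5 [ 0.  28.3 96.8] turn -1.5
1.6 [  0.   34.8 100.2] turn -1.6
```

View pics/wr2.png

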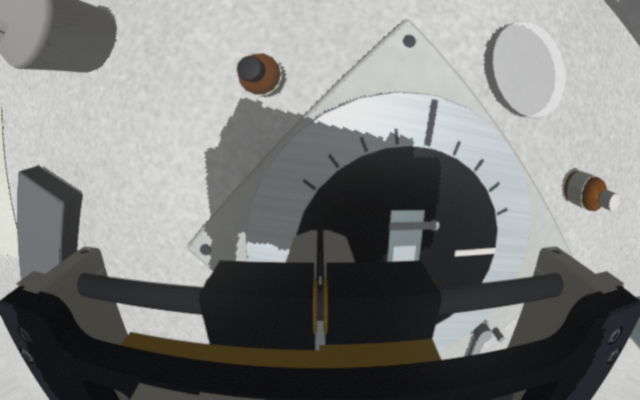

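Call:
arm_command:
  increments: [1,0,0,8,0,1,0,0,15,0,1,0,0,18,0,1,0,0,18,0]

```text
clock: 4.58
position: [0.5411, 0.1484, 0.0709]
tcp_rot: [0.69, 0.156, -0.689, 0.156]
wrist_force: [-0.3, -0.5, 0.5]
opening: 0.003
```

Run:
```python
from h import *
c=np.array([.5556,.0822])
arc(c,np.arange(.1,1.7,.1))
```

```text
t 4.575 p [0.5411 0.1484 0.0709] zang -154.49 tilt [ 0.002  0.    -1.   ] F [-0.32 -0.48  0.53] op 0.003 q6 1.35
centre in tool axes mm [-0.  66.  15.4]
0.1 [-0.  -1.2  6.7] turn -0.1
0.2 [-0.  -1.8 13.4] turn -0.2
0.3 [-0.  -1.6 20.2] turn -0.3
0.4 [-0.  -0.8 26.9] turn -0.4
0.5 [-0.1  0.7 33.5] turn -0.5
0.6 [-0.1  2.8 39.9] turn -0.6
0.7 [-0.1  5.6 46.1] turn -0.7
0.8 [-0.1  8.9 52. ] turn -0.8
0.9 [-0.1 12.9 57.5] turn -0.9
1.0 [-0.1 17.3 62.6] turn -1.0
1.1 [-0.1 22.3 67.2] turn -1.1
1.2 [-0.1 27.7 71.3] turn -1.2
1.3 [-0.1 33.4 74.9] turn -1.3
1.4 [-0.1 39.5 77.8] turn -1.4
1.5 [-0.1 45.9 80.1] turn -1.5
1.6 [-0.1 52.4 81.8] turn -1.6
```

Call:
arm_command:
  increments: [1,2,-1.2,6.7,-0.1,1,2,-1.8,13.4,-0.2,1,2,-1.6,20.2,-0.3,1,2,-0.8,26.9,-0.4,1,2,0.7,33.5,-0.5,1,2,2.8,39.9,-0.6,1,2,5.6,46.1,-0.7,1,2,8.9,52,-0.8,1,2,12.9,57.5,-0.9,1,2,17.3,62.6,-1.0,1,2,22.3,67.2,-1.1,1,2,22.3,67.2,-1.1]

```text
clock: 6.08
position: [0.4902, 0.0991, 0.0689]
tcp_rot: [0.507, 0.493, -0.506, 0.494]
wrist_force: [0.1, 0.6, 0.1]
opening: 0.002
```

```bash
sed -i 's/^    def peak(p,sgn):/    po=np.where(abs(np.degrees(A)-17.7)<8,po,np.median(po))\n    def peak(p,sgn):/' h.py
python3 - <<'E'
from h import *
c=np.array([.5556,.0822])
arc(c,np.arange(.05,.7,.05))
for n in ["wrist","top","scene"]:
    f=eyes.grab_frame(n); c,r,ai,at,W,pi,po=dialfit(f,(.5565,.083)); print(n,c,r,ai,at,at-ai)
    cv2.imwrite(f"pics/v_{n}.png",W[:,:,::-1])
a=[cv2.imread(f"pics/v_{n}.png") for n in ["wrist","top","scene"]]
cv2.imwrite("pics/v.png",cv2.resize(np.hstack(a),None,fx=.41,fy=.41,interpolation=cv2.INTER_AREA))
E
```

```text
t 6.075 p [0.4902 0.0991 0.0689] zang -91.52 tilt [ 0.002  0.    -1.   ] F [0.12 0.56 0.06] op 0.002 q6 0.17
centre in tool axes mm [ 0.1 65.9 15.2]
0.05 [-0.  -0.7  3.3] turn -0.05
0.1 [-0.  -1.2  6.7] turn -0.1
0.15 [-0.  -1.5 10. ] turn -0.15
0.2 [-0.  -1.7 13.4] turn -0.2
0.25 [-0.  -1.7 16.8] turn -0.25
0.3 [-0.  -1.5 20.1] turn -0.3
0.35 [-0.  -1.2 23.5] turn -0.35
0.4 [-0.  -0.7 26.9] turn -0.4
0.45 [-0.  -0.1 30.2] turn -0.45
0.5 [-0.   0.8 33.4] turn -0.5
0.55 [-0.   1.8 36.7] turn -0.55
0.6 [-0.   2.9 39.8] turn -0.6
0.65 [-0.   4.2 43. ] turn -0.65
wrist [0.55559686 0.082706  ] 0.0847353269393649 180.7343049804594 17.78831294806517 -162.94599203239423
top [0.5552613  0.08151935] 0.0843236858841122 -63.937539641331114 17.904799905835546 81.84233954716666
scene [0.55751935 0.08419053] 0.08510698332638013 -65.82840265873433 17.82577011124698 83.65417276998132
```

View pics/v.png

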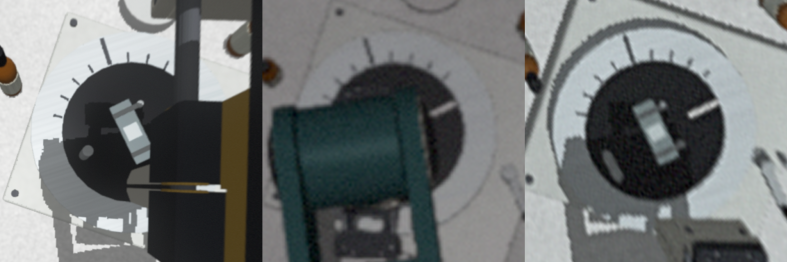

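The dial has not turned: the post is still at its starting place, so the finger missed it somehow. I'll look at the raw pictures.

Run:
```python
from h import *
f=eyes.grab_frame("wrist"); save(f,"wr3.png"); 
print(projw(f,[.4902,.0991,.05]),projw(f,[.528,.142,.07]))
f=eyes.grab_frame("scene"); save(f,"s3.png",(250,110,450,260),4)
print(proj(f,[.4902,.0991,.05]))
```

```text
[[319.68210912 221.65682583]] [[380.01581444 164.79096817]]
[369.06241868 202.34947127]
```

View pics/wr3.png

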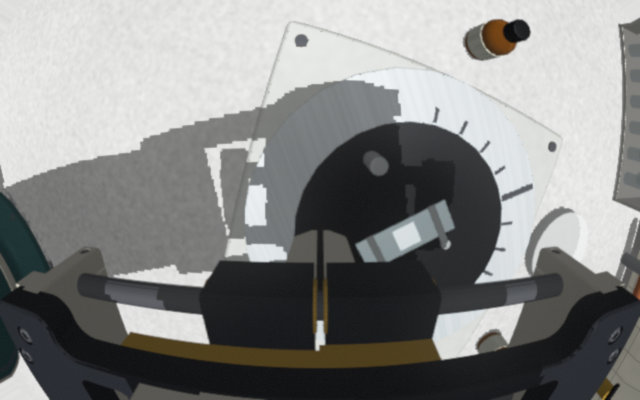

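View pics/s3.png

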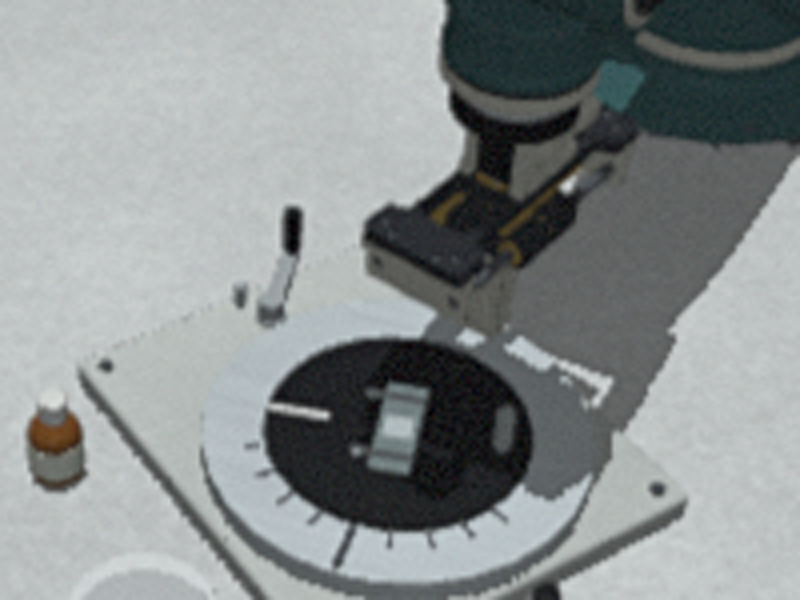

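Run:
```python
from h import *
print(ctrl.tip_extent)
f=eyes.grab_frame("wrist"); g=eyes.grab_frame("scene")
for z in [.04,.05,.06,.07,.08,.09]: 
  for d in (-.0075,.0075): print(z,d,projw(f,[.4902,.0991-d,z]).round(1),((proj(g,[.4902,.0991-d,z])-[250,110])*4).round())
D=f["depth"]; print(D[225:262:4,310].round(3),D[225:262:4,330].round(3))
P=np.array(f["pose"])
for v in (234,238,245,252):
  for u in (305,312,326,340):
    d=np.array([(u-f["cx"])/f["fx"],(v-f["cy"])/f["fy"]]);th=np.hypot(*d);w=np.r_[np.sin(th)*d/th,np.cos(th)];w*=D[v,u]/w[2]
    print(u,v,(P[:3,:3]@w+P[:3,3]).round(4))
```

```text
0.019
0.04 -0.0075 [[319.5 207.1]] [484. 386.]
0.04 0.0075 [[320.  226.5]] [465. 375.]
0.05 -0.0075 [[319.5 211.5]] [486. 375.]
0.05 0.0075 [[320.  231.6]] [467. 364.]
0.06 -0.0075 [[319.5 216.4]] [487. 363.]
0.06 0.0075 [[320.  237.2]] [468. 353.]
0.07 -0.0075 [[319.4 221.6]] [489. 352.]
0.07 0.0075 [[320.1 243.3]] [469. 342.]
0.08 -0.0075 [[319.4 227.5]] [490. 341.]
0.08 0.0075 [[320.1 250. ]] [471. 330.]
0.09 -0.0075 [[319.4 233.9]] [492. 329.]
0.09 0.0075 [[320.1 257.3]] [472. 319.]
[0.228 0.229 0.175 0.17  0.162 0.158 0.154 0.149 0.145 0.141] [0.226 0.229 0.174 0.17  0.163 0.159 0.152 0.148 0.145 0.14 ]
305 234 [0.4822 0.108  0.0931]
312 234 [0.4861 0.1078 0.0928]
326 234 [0.4939 0.1082 0.0941]
340 234 [0.5018 0.1072 0.0925]
305 238 [0.4824 0.1075 0.0974]
312 238 [0.4862 0.1074 0.0975]
326 238 [0.4938 0.1075 0.0981]
340 238 [0.5014 0.1073 0.0982]
305 245 [0.4828 0.1075 0.1068]
312 245 [0.4865 0.108  0.1081]
326 245 [0.4936 0.1076 0.1075]
340 245 [0.5009 0.1074 0.1076]
305 252 [0.4832 0.1078 0.1157]
312 252 [0.4866 0.1076 0.1154]
326 252 [0.4935 0.1077 0.1159]
340 252 [0.5003 0.1079 0.1168]
```

The depth image answers it. With the jaws shut the fingertips are really about 22 mm above the TCP height, at z ≈ 0.091, so the finger passed over the post. I'll go back and use the measured tip height.

Call:
arm_command:
  increments: [1,-10,8,-8,0.18,1,-10,20,-20,0.36,1,-10,34,-34,0.54,1,-10,48,-45,0.72,1,-10,60,-54,0.9,1,-10,65,-59,1.08,1,-10,65,-59,1.1,1,-10,65,-59,1.1]

```text
clock: 7.42
position: [0.5564, 0.1566, 0.0788]
tcp_rot: [0.69, 0.157, -0.689, 0.157]
wrist_force: [-0.2, 0.0, -0.7]
opening: 0.003
```

Call:
arm_command:
  increments: [1,12,0,0,0,1,25,0,0,0,1,35,0,0,0,1,42,0,0,0,1,42,0,0,0]

```text
clock: 8.05
position: [0.5562, 0.1566, 0.0362]
tcp_rot: [0.69, 0.157, -0.689, 0.157]
wrist_force: [-0.3, -0.7, 0.8]
opening: 0.007
```

Run:
```python
from h import *
c=np.array([.5556,.0822])
arc(c,[.1])
f=eyes.grab_frame("scene"); save(f,"s4.png",(250,110,450,260),4)
```

```text
t 8.05 p [0.5562 0.1566 0.0362] zang -154.32 tilt [ 0.  0. -1.] F [-0.3  -0.74  0.79] op 0.007 q6 1.35
centre in tool axes mm [-0.  66.8 32.8]
0.1 [-0.  -2.9  6.8] turn -0.1
```

View pics/s4.png

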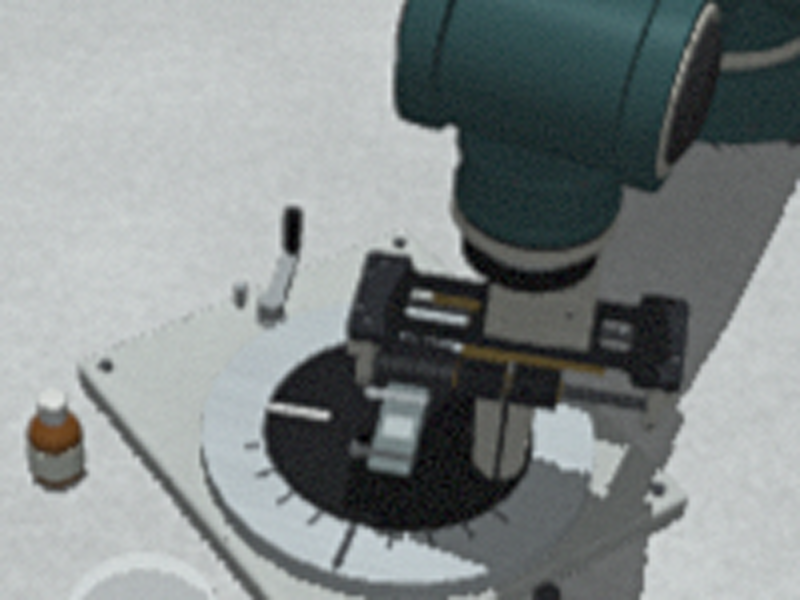

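Run:
```python
from h import *
g=eyes.grab_frame("scene"); f=eyes.grab_frame("wrist")
for z in [.04,.05,.058,.066]: print(z,((proj(g,[.564,.160,z])-[250,110])*4).round(), ((proj(g,[.5562,.1566,z])-[250,110])*4).round())
D=f["depth"];P=np.array(f["pose"])
for v in range(226,246,2):
    u=312
    d=np.array([(u-f["cx"])/f["fx"],(v-f["cy"])/f["fy"]]);th=np.hypot(*d);w=np.r_[np.sin(th)*d/th,np.cos(th)];w*=D[v,u]/w[2]
    print(u,v,(P[:3,:3]@w+P[:3,3]).round(4))
```

```text
0.04 [490. 490.] [493. 480.]
0.05 [492. 479.] [494. 469.]
0.058 [493. 470.] [496. 460.]
0.066 [495. 461.] [497. 451.]
312 226 [0.5595 0.1625 0.0393]
312 228 [0.5583 0.1619 0.0396]
312 230 [0.5629 0.1637 0.0549]
312 232 [0.563  0.1636 0.0582]
312 234 [0.5633 0.1637 0.0619]
312 236 [0.5635 0.1637 0.065 ]
312 238 [0.5626 0.1633 0.0656]
312 240 [0.5631 0.1634 0.0695]
312 242 [0.5636 0.1635 0.0731]
312 244 [0.5628 0.1631 0.0737]
```

Call:
arm_command:
  increments: [1,0,0,8,0,1,0,0,16,0,1,0,-1.3,22.7,-0.1,1,0,-2,29.4,-0.2,1,0,-1.9,36.2,-0.3,1,0,-1.2,43,-0.4,1,0,-1.2,43,-0.4]

```text
clock: 9.07
position: [0.517, 0.1389, 0.0374]
tcp_rot: [0.645, 0.291, -0.644, 0.291]
wrist_force: [-0.1, -0.5, 0.8]
opening: 0.003
```

Run:
```python
from h import *
c=np.array([.5556,.0822])
arc(c,np.arange(.1,1.3,.1))
for n in ["scene"]:
    f=eyes.grab_frame(n); save(f,"s5.png",(250,110,450,260),4); c,r,ai,at,W,pi,po=dialfit(f,(.5565,.083)); print(n,c,r,ai,at,at-ai)
```

```text
t 9.075 p [0.517  0.1389 0.0374] zang -131.45 tilt [ 0.002  0.001 -1.   ] F [-0.11 -0.54  0.79] op 0.003 q6 0.94
centre in tool axes mm [ 0.1 66.5 17. ]
0.1 [-0.  -1.4  6.7] turn -0.1
0.2 [-0.  -2.  13.5] turn -0.2
0.3 [-0.  -2.  20.4] turn -0.3
0.4 [-0.1 -1.4 27.2] turn -0.4
0.5 [-0.1  0.  33.9] turn -0.5
0.6 [-0.1  2.  40.5] turn -0.6
0.7 [-0.1  4.7 46.8] turn -0.7
0.8 [-0.1  8.  52.8] turn -0.8
0.9 [-0.1 11.9 58.5] turn -0.9
1.0 [-0.1 16.3 63.7] turn -1.0
1.1 [-0.1 21.2 68.5] turn -1.1
1.2 [-0.1 26.6 72.8] turn -1.2
scene [0.55735728 0.08434575] 0.08520240268698402 -43.52840680113249 17.70429533112872 61.23270213226121
```

View pics/s5.png

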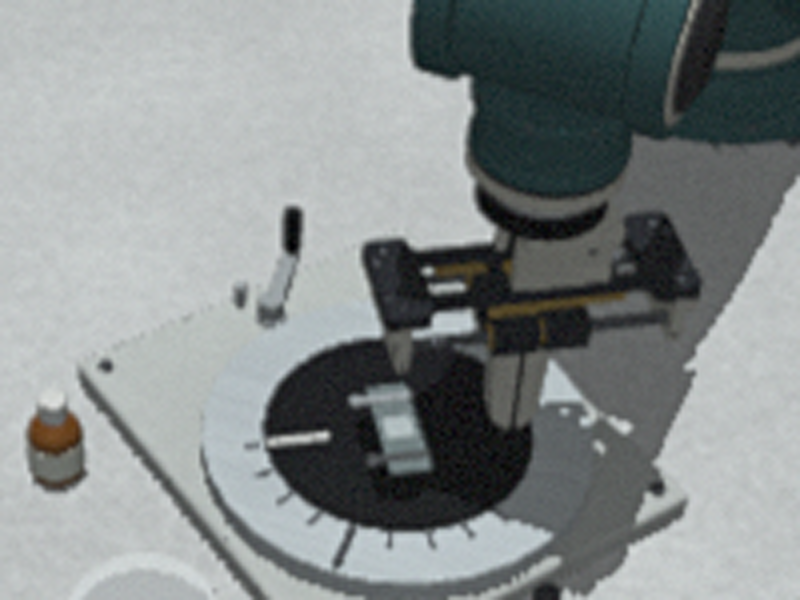

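Call:
arm_command:
  increments: [1,0,-1.4,6.7,-0.1,1,0,-2,13.5,-0.2,1,0,-2,20.4,-0.3,1,0,-1.4,27.2,-0.4,1,0,0,33.9,-0.5,1,0,2,40.5,-0.6,1,0,4.7,46.8,-0.7,1,0,8,52.8,-0.8,1,0,11.9,58.5,-0.9,1,0,11.9,58.5,-0.9]

```text
clock: 10.38
position: [0.4874, 0.0872, 0.0373]
tcp_rot: [0.456, 0.541, -0.455, 0.542]
wrist_force: [-0.2, 0.2, -1.0]
opening: 0.003
```

Run:
```python
from h import *
c=np.array([.5556,.0822])
arc(c,np.arange(.02,.25,.02))
for n in ["scene","wrist","top"]:
    f=eyes.grab_frame(n); c,r,ai,at,W,pi,po=dialfit(f,(.5565,.083)); print(n,c,r,ai,at,at-ai)
    cv2.imwrite(f"pics/x_{n}.png",W[:,:,::-1])
a=[cv2.imread(f"pics/x_{n}.png") for n in ["wrist","top","scene"]]
cv2.imwrite("pics/x.png",cv2.resize(np.hstack(a),None,fx=.41,fy=.41,interpolation=cv2.INTER_AREA))
```

```text
t 10.375 p [0.4874 0.0872 0.0373] zang -80.14 tilt [ 0.002  0.001 -1.   ] F [-0.23  0.19 -1.05] op 0.003 q6 -0.05
centre in tool axes mm [ 0.2 66.4 16.6]
0.02 [-0.  -0.3  1.3] turn -0.02
0.04 [-0.  -0.6  2.7] turn -0.04
0.06 [-0.  -0.9  4. ] turn -0.06
0.08 [-0.  -1.1  5.4] turn -0.08
0.1 [-0.  -1.3  6.7] turn -0.1
0.12 [-0.  -1.5  8.1] turn -0.12
0.14 [-0.  -1.7  9.4] turn -0.14
0.16 [-0.  -1.8 10.8] turn -0.16
0.18 [-0.  -1.9 12.1] turn -0.18
0.2 [-0.  -2.  13.5] turn -0.2
0.22 [-0.  -2.  14.9] turn -0.22
0.24 [-0.  -2.  16.3] turn -0.24
scene [0.55764578 0.08435351] 0.084976454990263 8.737580023619728 17.7323596642087 8.994779640588973
wrist [0.55516675 0.08204657] 0.08510313468456202 9.013519377675465 18.11407473268187 9.100555355006406
top [0.55203006 0.08227615] 0.08664680108351619 8.832494450273543 17.016458663550225 8.183964213276681
```

View pics/x.png

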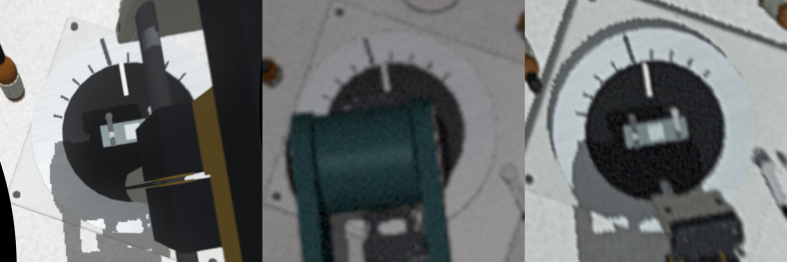

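All three views have the index about 9° short of the line. I'll go slowly through most of that.

Call:
arm_command:
  increments: [1,0,-0.6,2.7,-0.04,1,0,-1.1,5.4,-0.08,1,0,-1.5,8.1,-0.12,1,0,-1.6,8.8,-0.13,1,0,-1.6,8.8,-0.13]

```text
clock: 11.15
position: [0.4873, 0.0788, 0.0372]
tcp_rot: [0.42, 0.569, -0.419, 0.57]
wrist_force: [0.2, 1.0, -0.7]
opening: 0.006
```

```bash
cat > m.py <<'E'
from h import *
import sys
t=sys.argv[1]
arc(np.array([.5556,.0822]),np.arange(.01,.08,.01))
for n in ["scene","wrist"]+sys.argv[2:]:
    f=eyes.grab_frame(n); c,r,ai,at,W,pi,po=dialfit(f,(.5565,.083)); print(n,c.round(4),r.round(4),ai,at,"rem",at-ai)
    cv2.imwrite(f"pics/{t}_{n}.png",cv2.resize(W[40:240,150:400,::-1],None,fx=1.6,fy=1.6))
a=[cv2.imread(f"pics/{t}_{n}.png") for n in ["wrist","scene"]]
cv2.imwrite(f"pics/{t}.png",np.hstack(a))
E
python3 m.py y
```

```text
t 11.15 p [0.4873 0.0788 0.0372] zang -72.77 tilt [ 0.002  0.001 -1.   ] F [ 0.16  0.98 -0.66] op 0.006 q6 -0.19
centre in tool axes mm [ 0.1 66.2 16.9]
0.01 [-0.  -0.2  0.7] turn -0.01
0.02 [-0.  -0.3  1.3] turn -0.02
0.03 [-0.  -0.5  2. ] turn -0.03
0.04 [-0.  -0.6  2.7] turn -0.04
0.05 [-0.  -0.8  3.3] turn -0.05
0.06 [-0.  -0.9  4. ] turn -0.06
0.07 [-0.  -1.   4.7] turn -0.07
0.08 [-0.  -1.1  5.3] turn -0.08
scene [0.5574 0.0842] 0.0851 15.363508937708389 17.76682077585869 rem 2.4033118381503016
wrist [0.5552 0.082 ] 0.0852 15.333950286414591 17.920852768871043 rem 2.586902482456452
```

View pics/y.png

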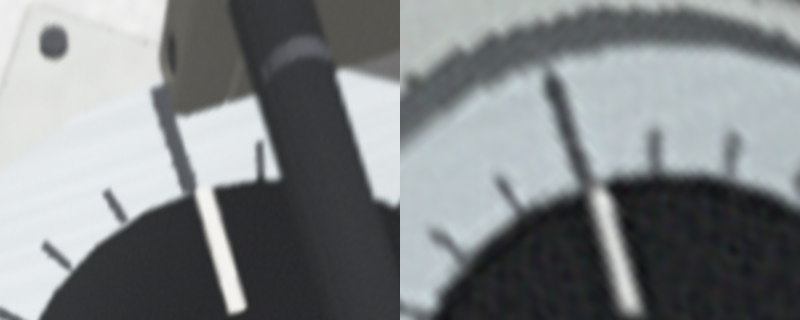

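Call:
arm_command:
  increments: [1,0,-0.3,1.3,-0.02,1,0,-0.5,2.2,-0.033,1,0,-0.6,2.7,-0.04,1,0,-0.6,2.7,-0.04]

```text
clock: 11.75
position: [0.4876, 0.0759, 0.0373]
tcp_rot: [0.409, 0.577, -0.407, 0.578]
wrist_force: [-0.5, 0.6, 0.5]
opening: 0.001
```

```bash
python3 m.py z
```

```text
t 11.75 p [0.4876 0.0759 0.0373] zang -70.46 tilt [ 0.002  0.001 -1.   ] F [-0.5   0.65  0.55] op 0.001 q6 -0.24
centre in tool axes mm [ 0.2 66.2 16.8]
0.01 [-0.  -0.2  0.7] turn -0.01
0.02 [-0.  -0.3  1.3] turn -0.02
0.03 [-0.  -0.5  2. ] turn -0.03
0.04 [-0.  -0.6  2.7] turn -0.04
0.05 [-0.  -0.8  3.3] turn -0.05
0.06 [-0.  -0.9  4. ] turn -0.06
0.07 [-0.  -1.   4.7] turn -0.07
0.08 [-0.  -1.1  5.3] turn -0.08
scene [0.5576 0.0842] 0.0851 17.830499543860526 17.79318500786806 rem -0.037314535992464926
wrist [0.5553 0.082 ] 0.0851 17.70783181491481 17.75903128177913 rem 0.05119946686431831
```

View pics/z.png

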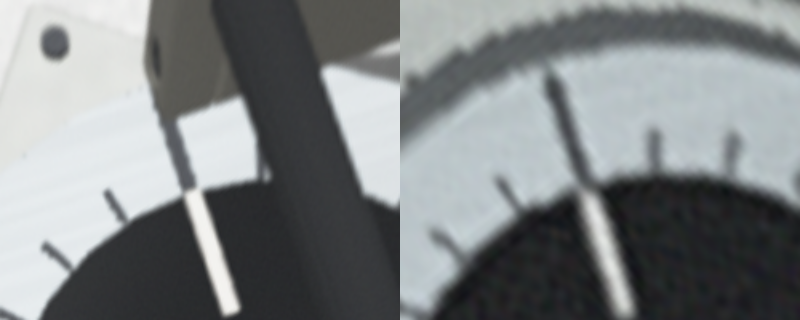

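The index is in line in both views. Next I'll back off, lift, re-check, and measure the lever.

Call:
arm_command:
  increments: [1,0,0,-6,0,1,0,0,-15,0,1,-40,0,-15,0,1,-90,0,-15,0,1,-120,0,-15,0,1,-120,-40,-30,0,1,-120,-80,-30,0,1,-120,-80,-30,0]

```text
clock: 12.85
position: [0.4005, 0.0775, 0.1576]
tcp_rot: [0.409, 0.577, -0.407, 0.579]
wrist_force: [0.2, 0.4, 0.7]
opening: 0.007
```

```bash
python3 m.py a1 top
python3 - <<'E'
from h import *
for n in ["wrist","top","scene"]:
    f=eyes.grab_frame(n); save(f,f"b_{n}.png")
    for q,z in [("lever_pivot",.03),("lever_knob",.049),("lever_knob",.049)][:2]:
        for k in finder.landmark_of(f,q)[:2]: print(n,q,np.round(k["xy"],1),round(k["confidence"],2),(toze if n=="wrist" else toz)(f,k["xy"],z).round(4))
E
```

```text
t 12.85 p [0.4005 0.0775 0.1576] zang -70.46 tilt [ 0.004  0.001 -1.   ] F [0.19 0.37 0.66] op 0.007 q6 -0.21
centre in tool axes mm [  0.6 147.7  47.4]
0.01 [-0.  -0.5  1.5] turn -0.01
0.02 [-0.  -0.9  3. ] turn -0.02
0.03 [-0.  -1.4  4.5] turn -0.03
0.04 [-0.  -1.8  5.9] turn -0.04
0.05 [-0.  -2.2  7.4] turn -0.05
0.06 [-0.  -2.6  8.9] turn -0.06
0.07 [-0.  -3.  10.4] turn -0.07
0.08 [-0.  -3.3 12. ] turn -0.08
scene [0.5575 0.0843] 0.085 17.7393352755698 17.760456634794565 rem 0.021121359224764547
wrist [0.5549 0.0824] 0.0849 17.465944004300923 17.773762128685377 rem 0.307818124384454
top [0.5549 0.082 ] 0.0845 18.077423036033736 17.53187775340882 rem -0.5455452826249143
wrist lever_knob [317.6 328.9] 0.39 [ 0.4573 -0.0858  0.049 ]
top lever_pivot [338.8 221.5] 0.58 [ 0.5137 -0.0553  0.03  ]
top lever_pivot [308.  149.6] 0.55 [0.7467 0.0448 0.03  ]
top lever_knob [350.6 242.5] 0.51 [ 0.4461 -0.0917  0.049 ]
top lever_knob [457.8 245.7] 0.18 [ 0.438  -0.4252  0.049 ]
scene lever_pivot [316.9 188.7] 0.67 [ 0.5172 -0.0507  0.03  ]
scene lever_pivot [287.  264.9] 0.42 [0.7666 0.0575 0.03  ]
scene lever_knob [321.5 165.9] 0.54 [ 0.4515 -0.0865  0.049 ]
```

View pics/a1.png

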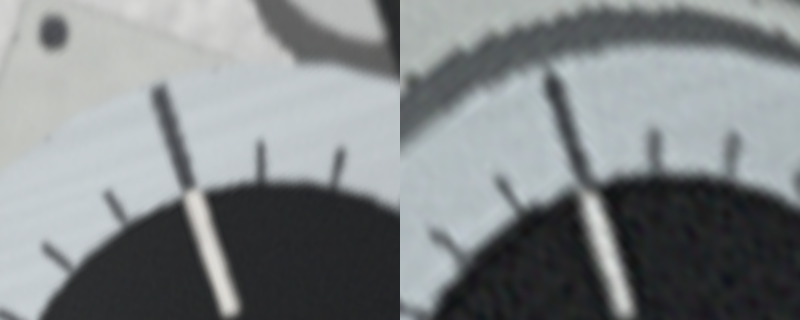

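View pics/b_wrist.png

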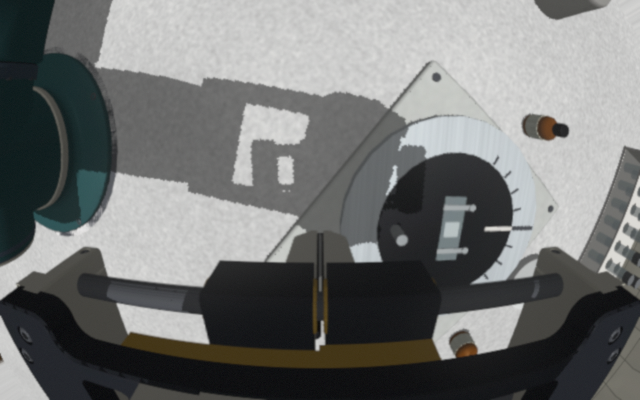

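Run:
```python
from h import *
f=eyes.grab_frame("top")
W=np.hstack([warp(f,(.49,-.06),z,.07,.0004) for z in (.032,.066)])
g=eyes.grab_frame("scene")
V=np.hstack([warp(g,(.49,-.06),z,.07,.0004) for z in (.032,.066)])
cv2.imwrite("pics/lev.png",np.vstack([W,V])[:,:,::-1])
```

```text
(no output)
```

View pics/lev.png

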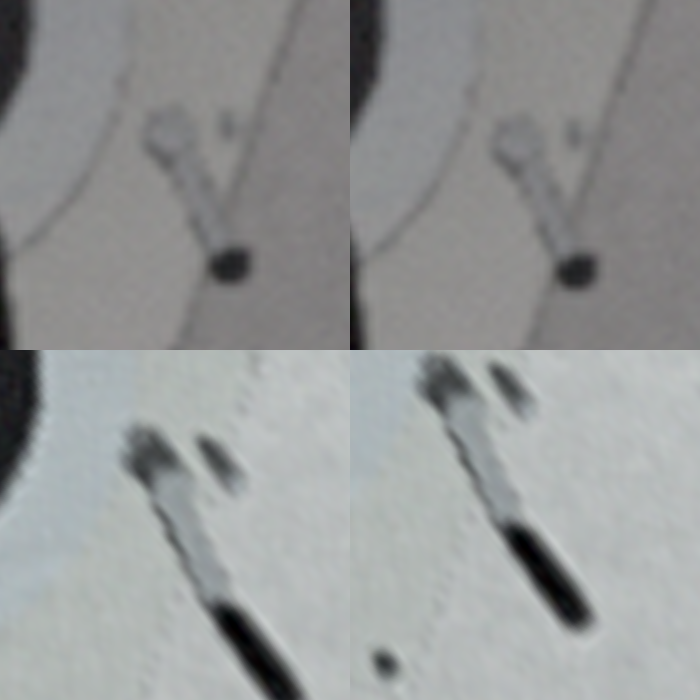

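Call:
arm_command:
  increments: [1,0,-5,50,-0.05,1,0,-5,100,-0.05,1,0,-5,130,-0.05,1,0,-5,137,-0.05,1,40,-5,137,-0.05,1,80,-5,137,-0.05,1,80,-5,137,-0.05]

```text
clock: 14.42
position: [0.4416, -0.0524, 0.0749]
tcp_rot: [0.393, 0.589, -0.393, 0.587]
wrist_force: [-0.2, -0.4, 0.8]
opening: 0.003
```

Run:
```python
from h import *
s,M=st()
g=eyes.grab_frame("scene"); save(g,"s6.png",(250,90,450,240),4)
f=eyes.grab_frame("wrist"); save(f,"wr6.png")
for q,z in [("lever_pivot",.03),("lever_knob",.049)]:
    for k in finder.landmark_of(f,q)[:2]: print(q,np.round(k["xy"],1),round(k["confidence"],2),toze(f,k["xy"],z).round(4))
```

```text
t 14.425 p [ 0.4416 -0.0524  0.0749] zang -67.57 tilt [-0.002  0.001 -1.   ] F [-0.24 -0.45  0.76] op 0.003 q6 -0.57
lever_pivot [389.4 238. ] 0.92 [ 0.5053 -0.0546  0.03  ]
```

View pics/s6.png

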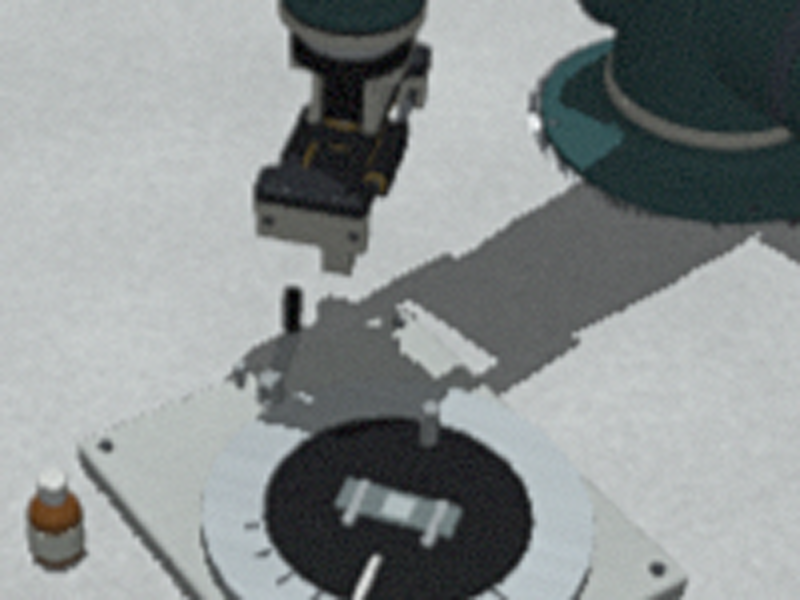

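View pics/wr6.png

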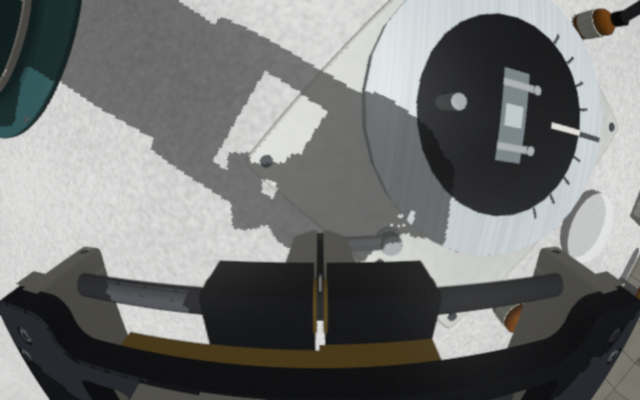

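Both views show the finger on the dial side of the knob, clear of the post, and the pivot head at wrist pixel (390,243). Descending.

Call:
arm_command:
  increments: [1,20,0,0,0,1,36,0,0,0,1,41,0,0,0,1,41,0,6,0,1,41,0,11,0,1,41,0,11,0]

```text
clock: 15.38
position: [0.4487, -0.0638, 0.0385]
tcp_rot: [0.394, 0.586, -0.392, 0.589]
wrist_force: [0.2, 0.8, 0.2]
opening: 0.006
```

Run:
```python
from h import *
arc(np.array([.507,-.057]),np.arange(.1,1.15,.1))
g=eyes.grab_frame("scene"); save(g,"s7.png",(270,110,390,200),6)
```

```text
t 15.375 p [ 0.4487 -0.0638  0.0385] zang -67.62 tilt [ 0.005 -0.    -1.   ] F [0.24 0.8  0.15] op 0.006 q6 -0.59
centre in tool axes mm [ 0.3 56.5 15.9]
0.1 [ 0.  -1.3  5.7] turn -0.1
0.2 [ 0.  -2.  11.5] turn -0.2
0.3 [ 0.  -2.2 17.4] turn -0.3
0.4 [ 0.  -1.7 23.2] turn -0.4
0.5 [ 0.1 -0.7 29. ] turn -0.5
0.6 [ 0.1  0.9 34.7] turn -0.6
0.7 [ 0.1  3.  40.1] turn -0.7
0.8 [ 0.1  5.7 45.3] turn -0.8
0.9 [ 0.1  8.9 50.2] turn -0.9
1.0 [ 0.2 12.6 54.8] turn -1.0
1.1 [ 0.2 16.7 59. ] turn -1.1
```

View pics/s7.png

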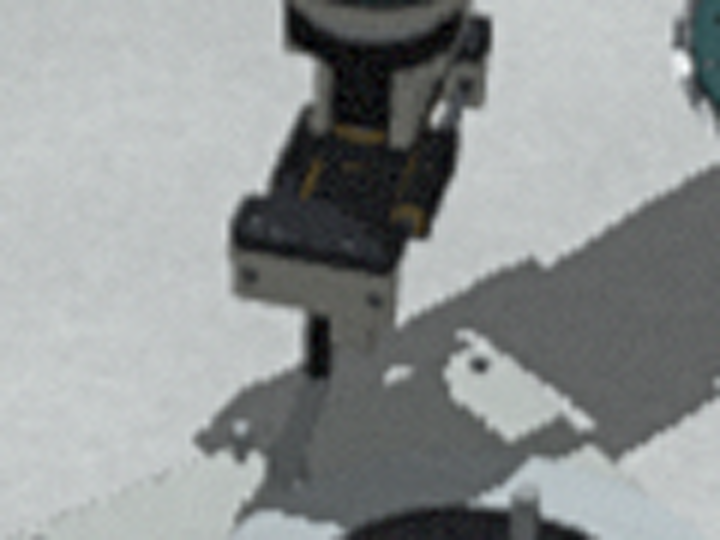

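Call:
arm_command:
  increments: [1,3,-1.3,5.7,-0.1,1,3,-2,11.5,-0.2,1,3,-2.2,17.4,-0.3,1,3,-1.7,23.2,-0.4,1,3,-0.7,29,-0.5,1,3,0.9,34.7,-0.6,1,3,3,40.1,-0.7,1,3,3,40.1,-0.7]

```text
clock: 16.42
position: [0.4668, -0.0997, 0.0355]
tcp_rot: [0.169, 0.685, -0.168, 0.688]
wrist_force: [0.4, -0.4, -0.5]
opening: 0.007
```

Run:
```python
from h import *
arc(np.array([.507,-.057]),np.arange(.04,.45,.04))
g=eyes.grab_frame("scene"); save(g,"s8.png",(270,110,390,200),6)
```

```text
t 16.425 p [ 0.4668 -0.0997  0.0355] zang -27.55 tilt [ 0.005  0.    -1.   ] F [ 0.42 -0.37 -0.45] op 0.007 q6 -1.36
centre in tool axes mm [ 0.2 56.4 15.9]
0.04 [ 0.  -0.6  2.3] turn -0.04
0.08 [ 0.  -1.1  4.6] turn -0.08
0.12 [ 0.  -1.5  6.9] turn -0.12
0.16 [ 0.  -1.8  9.2] turn -0.16
0.2 [ 0.  -2.  11.5] turn -0.2
0.24 [ 0.1 -2.2 13.9] turn -0.24
0.28 [ 0.1 -2.2 16.2] turn -0.28
0.32 [ 0.1 -2.1 18.6] turn -0.32
0.36 [ 0.1 -2.  20.9] turn -0.36
0.4 [ 0.1 -1.7 23.2] turn -0.4
0.44 [ 0.1 -1.4 25.6] turn -0.44
```

View pics/s8.png

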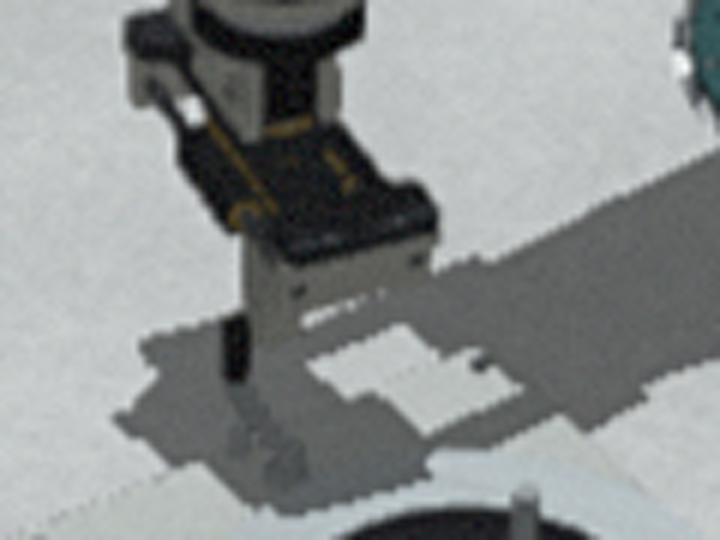

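The lever arm is now close to the stop pin. I'll continue in small steps and watch the force.

Call:
arm_command:
  increments: [1,0,-0.6,2.3,-0.04,1,0,-1.1,4.6,-0.08,1,0,-1.5,6.9,-0.12,1,0,-1.5,6.9,-0.12]

```text
clock: 16.98
position: [0.4721, -0.1039, 0.0357]
tcp_rot: [0.129, 0.694, -0.128, 0.697]
wrist_force: [-0.8, 0.5, 0.5]
opening: 0.008
```

Call:
arm_command:
  increments: [1,0,-0.3,1.2,-0.02,1,0,-0.6,2.3,-0.04,1,0,-0.6,2.3,-0.04]

```text
clock: 17.35
position: [0.4741, -0.1053, 0.0357]
tcp_rot: [0.115, 0.696, -0.114, 0.7]
wrist_force: [-1.4, 1.6, 0.3]
opening: 0.003
```

Call:
arm_command:
  increments: [1,0,-0.3,1.2,-0.02,1,0,-0.3,1.2,-0.02]

```text
clock: 17.6
position: [0.4752, -0.106, 0.0357]
tcp_rot: [0.107, 0.697, -0.107, 0.701]
wrist_force: [-0.6, -1.1, 0.1]
opening: 0.001
```

Call:
arm_command:
  increments: [1,0,-0.3,1.2,-0.02,1,0,-0.3,1.2,-0.02]

```text
clock: 17.85
position: [0.4762, -0.1067, 0.0357]
tcp_rot: [0.1, 0.698, -0.1, 0.702]
wrist_force: [-1.9, 0.0, 0.1]
opening: 0.005
```

Run:
```python
from h import *
arc(np.array([.507,-.057]),[.02])
g=eyes.grab_frame("scene"); save(g,"s9.png",(270,110,390,200),6)
```

```text
t 17.85 p [ 0.4762 -0.1067  0.0357] zang -16.25 tilt [ 0.005  0.    -1.   ] F [-1.91  0.05  0.1 ] op 0.005 q6 -1.56
centre in tool axes mm [ 0.2 56.3 15.6]
0.02 [ 0.  -0.3  1.1] turn -0.02
```

View pics/s9.png

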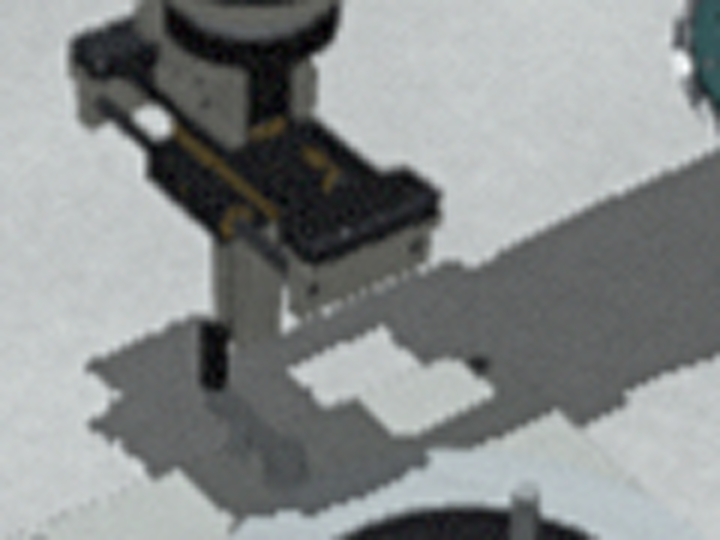

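Call:
arm_command:
  increments: [1,0,-0.3,1.1,-0.02,1,0,-0.5,1.7,-0.03,1,0,-0.5,1.7,-0.03]

```text
clock: 18.27
position: [0.4765, -0.1072, 0.0355]
tcp_rot: [0.09, 0.701, -0.089, 0.702]
wrist_force: [-13.5, 3.9, 6.9]
opening: 0.005
```

Call:
arm_command:
  increments: [1,0,-0.3,1.1,-0.02,1,0,-0.3,1.1,-0.02]

```text
clock: 18.52
position: [0.4764, -0.1073, 0.0355]
tcp_rot: [0.083, 0.703, -0.081, 0.702]
wrist_force: [-15.8, 5.1, 8.6]
opening: 0.002
```

The finger has stopped advancing and the force has risen to about 16 N, so the lever is at its stop. Backing off, lifting and checking.

Call:
arm_command:
  increments: [1,0,0,-4,0,1,0,0,-15,0,1,-50,0,-20,0,1,-100,0,-30,0,1,-140,-40,-60,0,1,-140,-100,-60,0,1,-140,-140,-60,0,1,-140,-140,-60,0]

```text
clock: 19.52
position: [0.3848, -0.2317, 0.1752]
tcp_rot: [0.084, 0.703, -0.083, 0.702]
wrist_force: [0.4, 0.4, -0.1]
opening: 0.003
```

```bash
python3 m.py c1 top
python3 - <<'E'
from h import *
f=eyes.grab_frame("top"); g=eyes.grab_frame("scene")
W=np.hstack([warp(f,(.49,-.06),z,.07,.0004) for z in (.032,.066)])
V=np.hstack([warp(g,(.49,-.06),z,.07,.0004) for z in (.032,.066)])
cv2.imwrite("pics/lev2.png",np.vstack([W,V])[:,:,::-1])
save(g,"s10.png")
save(f,"t10.png",(160,100,480,300),2.4)
for q,z in [("dropper_bottle",0),("oil_bottle",0),("petri_dish",0)]:
    for k in finder.landmark_of(g,q)[:1]: print(q,round(k["confidence"],2),toz(g,k["xy"],z).round(4))
E
```

```text
t 19.525 p [ 0.3848 -0.2317  0.1752] zang -13.51 tilt [-0.001  0.002 -1.   ] F [ 0.38  0.42 -0.08] op 0.003 q6 -1.93
centre in tool axes mm [  0.5 345.1  92.8]
0.01 [-0.  -0.9  3.5] turn -0.01
0.02 [-0.  -1.8  6.9] turn -0.02
0.03 [-0.  -2.6 10.4] turn -0.03
0.04 [-0.  -3.4 13.9] turn -0.04
0.05 [-0.  -4.2 17.4] turn -0.05
0.06 [-0.  -4.9 20.9] turn -0.06
0.07 [-0.  -5.6 24.4] turn -0.07
0.08 [-0.1 -6.3 27.9] turn -0.08
scene [0.5574 0.0843] 0.085 17.734994467900066 17.733991157459144 rem -0.001003310440921723
wrist [0.5563 0.0801] 0.0862 50.21248904362537 12.997626112221752 rem -37.214862931403616
top [0.5549 0.082 ] 0.0846 18.11065988457989 17.578298575441494 rem -0.5323613091383947
dropper_bottle 0.55 [0.6387 0.2357 0.    ]
petri_dish 0.64 [0.745  0.0423 0.    ]
```

View pics/c1.png

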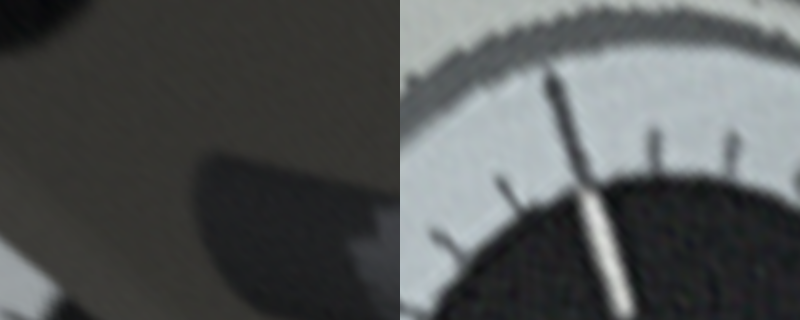

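View pics/lev2.png

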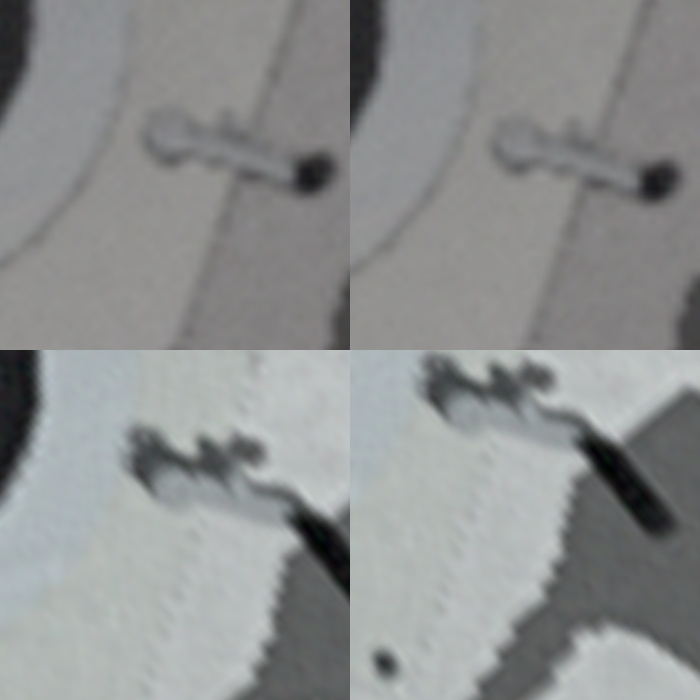

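View pics/s10.png

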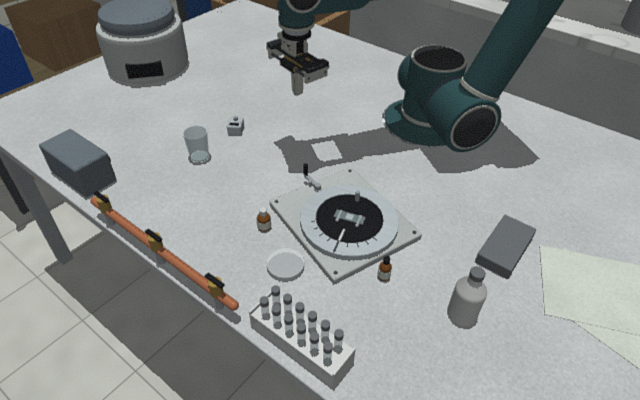

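Run:
```python
from h import *
print(ctrl.close_job());
```

```text
the job is handed in; nothing more can be done
None
```

I turned the dial until its index mark met the long line, then pushed the clamp lever against its stop pin. I handed the job in at about 20 s, with the gripper raised clear of everything.

- **Dial:** After both pushes, the scene camera read the index 0.0° off the line. The top camera read −0.5°, where one pixel is about 3 mm. My last usable wrist reading, from before the lever push, was +0.3°. The final wrist view was blocked by the gripper, so I ignored it.
- **Lever:** At the end of the push the finger stopped advancing and the wrist force rose to about 16 N. After I backed off, both fixed cameras showed the arm resting against the pin.
- **Failed first attempt:** My first sweep passed over the post without touching it. With the jaws shut, the fingertips sit higher than the stated tip length implies. I measured the real tip height from the depth image and repeated the push.
- **Other objects:** The last scene picture shows the bottles, dish and other things where they were. The finder put the petri dish about 14 mm from its first reading. An earlier lever-pivot search that landed on the dish before the lever push was off by a similar amount, and the arm never went near it, so I take that as finder scatter. The oil bottle was not reported in the last check, but it shows in the picture.

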